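# Weigh the broken sandstone whole

### The job

A red-brown sandstone sample has broken in two and is to be weighed as one. First set the larger half, the one without paint, the way up it lies, in the middle of the balance's pan and let go; then stack the half with the blue paint dot on its sloping break, thick end over the low end and sawn sides lined up, so that the dotted top lies level and the stack stands by itself. Set both down gently on the balance, and leave the grey stones and the timer where they are.

Things in the scene. Friction and masses are not known exactly. Their poses are not given: they have to be found in the camera images.
- lower_centre (a point): Lower half: the larger red-brown stone with darker level strata and a paler sloping top (the break), no paint. 88 mm long (x) by 54 mm wide (y), the two long sides sawn flat, upright and parallel, the ends rough; it lies on its flat underside. Its top slopes 12 degrees: 25 mm high at the -x end, 44 mm at the +x end, 35 mm in the middle. About 0.36 kg. The point is its centre, 17 mm above its underside; x runs along the sawn sides up the slope, z is up.
- upper_centre (a point): Upper half: the smaller red-brown stone with a blue paint dot (18 mm) on top. 72 mm long (x) by 48 mm wide (y), the two long sides sawn flat, upright and parallel, the ends rough; it lies on its own flat break. Its top slopes 12 degrees the other way: 44 mm high at the -x end (thick end), 28 mm at the +x end, 36 mm in the middle. About 0.26 kg. The point is its centre, 18 mm above its underside; x runs along the sawn sides from thick to thin end, z is square to the underside.
- upper_top (a point): Middle of the upper half's top face, at the blue dot, 36 mm above its underside; z is square to that sloping top face, so it points straight up when the top is level.
- seat (a point): Where the centre of the upper half (point upper_centre) belongs, in the same axes, when it rests squarely on the break of the lower half: 18 mm off the middle of the sloping top face, x up the slope, z square to the slope (tilted 12 degrees from the vertical). It moves with the lower half.
- pan_centre (a point): Middle of the top face of the balance's flat pale rectangular pan, 74 mm above the bench; the pan is 144 mm (x) by 178 mm (y), rigid. x points from the display side to the back of the balance, z up.
- balance: Laboratory balance, pale, 260 mm (x) by 190 mm (y), 74 mm to the pan, display at its -x end toward the robot; fixed to the bench. Origin under the middle of its footprint, on the bench; the pan's middle is 40 mm from it toward +x.
- grey_a: Bystander: grey stone offcut 81 x 50 mm, up to 39 mm high. Origin at the middle of its underside.
- grey_b: Bystander: grey stone offcut 80 x 44 mm, up to 35 mm high. Origin at the middle of its underside.
- timer: Bystander: white lab timer 62 x 78 x 21 mm. Origin at the middle of its underside.
There are look-alikes about, which are no part of the job. Leave any yellow look-alike of the part that bears upper_centre alone.

How it is judged:
By the outcome, as a careful person would: the job done as asked, in the order asked, and still so for the second after the job is handed in, with the robot touching nothing.
It also fails if it takes over 53 s, if anything falls off the work surface, if the arm or the gripper's body presses on something with over 40 N, if the wrist force passes 120 N, or if a joint passes its speed limit or range.

### The arm

A 6-joint arm with a two-finger parallel gripper is mounted at the origin on a cart in front of the work surface, level with it; the furniture and walls round the work are solid. World frame = base frame: x ahead of the robot, y to its left, z up, the work surface at z = 0. Lengths are in m, angles in degrees, forces in N, time in s.
With the tool pointing down it reaches from about 0.35 to 0.875 m from the base axis. Payload 4.2 kg.
Tool frame: the origin (TCP) lies at the centre of the arm's flange, where the gripper is bolted on; the fingertips stand 182 mm ahead of it and the grasp point (between the pads) lies 164 mm ahead of it (r.nose_length is the distance from the TCP to the fingertips, in m); z points along the fingers, y is the line along which they close (so a half turn about z gives the same grasp; the last joint's range is limited). The gripper opens to 87 mm and grips with 3 to 60 N. Pads are 19 mm wide; open, the fingers measure 117 mm over their backs; the gripper's body (75 mm by 190 mm) begins 51 mm behind the grasp point.
Start: joints at [91.994, 22.042, 0.453, 0, -68.411, -14.817], TCP at [0.139, 0.609, 0.405] pointing down, gripper open.
Joint ranges: [-179.83, 179.83], [-69.29, 118.12], [-61.27, 80.66], [-181.25, 117.63], [-171.15, -9.14], [-177.46, 177.46]. Speed limits (degrees/s): [159.86, 159.86, 180, 180, 180, 180].

### API

Orientations are given as a 3x3 rotation matrix whose columns are the frame's x, y, z axes.
In Python, from station import r, vision gives the robot as it stands. The module is installed in compiled form; this text tells all that it offers.
- The arm moves only by the shell command python3 -m creep 'ROWS'. ROWS is JSON, a list of rows, each a list of 7 numbers: the opening, from -1 (shut) to 1 (fully open), then the shift along the tool's x, y, z in mm, then the turn, a rotation vector about the tool's x, y, z in degrees. A call has 1 to 8 rows; each row is the pose to reach, as a shift and turn from the pose commanded when the call began, along the tool's axes at that moment; what a row does not reach only later rows make up. A row lasts 1/12 s, in which the tool goes at most 41.7 mm and 7.16 degrees, less where a joint would pass 70% of its speed; a pose out of reach is approached as far as the arm can. A call with a gripper value outside its range is refused whole. The fingers move at their own pace and stop on an object; the grip force is fixed at half the most. Time passes only in rows, so rows that repeat a pose let the fingers close. It gives the time, the measured TCP pose, the force, the opening and the grip force at its end, in the units of the state.
- r.sense(): the state, without advancing time (a new reading comes with each control period).
- vision.capture(name): name is "scene" or "top" or "wrist"; returns (picture, depth): 480x640x3 uint8, red, green, blue; 480x640 float32, m along the optical axis (not along the pixel's ray), 0 where there is no reading.
- vision.camera_model(name): a dict with "vertical_fov" (degrees; the focal length in pixels is half the picture's height over the tangent of half this angle, whatever the lens; pixels are square), "cx", "cy" (the principal point, pixels), "distortion" ([k1, k2, p1, p2, k3] as OpenCV has them; the pictures are not rectified), "extrinsics" (4x4, takes a point from camera to world coordinates); the wrist camera has in their place "mount" (4x4, takes a point from camera to tool coordinates, whose origin is the TCP and whose axes are the flange's). Camera axes: x right, y down, z forward; pixel columns grow to the right and rows downward; lengths in m; the calibration is good to about 2 mm. A picture is of the moment at which its call begins: read the wrist's pose just before it. camera_model takes no time and is no camera call.
- r.finish_job(): hands the job in; it is judged then, once.
Trained networks look in the newest picture that a camera, given by its name, has taken for a name from the list of things; names that differ only in an ending like _2 or _b are one class to them, and where a whole thing is asked for, a point or a joint stands for the part that bears it (a point fixed in the world has none). Each returns a list of dicts, best first, with "conf" (0 to 1); they miss things now and then, are a little off and sometimes report something else, mostly with a low value. They report only what shows in the picture. A call takes as long as a camera call. They do not tell look-alikes from the thing itself.
- vision.find_in(camera, thing): "uv" ([column, row] in pixels, amid what is visible of it).
- vision.cut_out(camera, thing): "region" (480x640 bool, what is visible of it) and "uv" ([column, row] in pixels, amid what is visible of it).
The state is a dict: "time_s": time; "joints": joint angles; "joint_velocities": joint speeds; "effort": joint torques, N m; "tcp_pos": TCP position; "ee_rot": TCP orientation; "wrist_force": force on the tool from outside, world axes, zero at the start; "moment": the same for the moment, N m; "gripper_width": opening from 0.0 (shut) to 1.0 (fully open); "gripper_force": force on a finger pad.
Only numpy, scipy, OpenCV 4.12 (cv2) and the standard library are available. Lean on these libraries where they do the work, as an engineer would, in place of code of your own. Each camera call takes 0.05 s, during which the arm holds its last target. There are 200 camera calls.

## Working session

There is one attempt and no reset: what is moved stays moved. The work goes in short steps, Python scripts to look and compute and a shell command to move; the robot and the scene stay as the last step left them, time stands still between calls to the robot, and variables do not carry over. Pictures are saved under pics/ and viewed, at most 10 in all, crops included, and the job is handed in when it is done.

```bash
mkdir -p pics; cat > h.py <<'E'
import numpy as np, cv2, json
from station import r, vision
def K(m):
    f=240/np.tan(np.radians(m["vertical_fov"]/2)); return np.array([[f,0,m["cx"]],[0,f,m["cy"]],[0,0,1.]])
def ext(name,m):
    if "extrinsics" in m: return np.array(m["extrinsics"])
    s=r.sense(); T=np.eye(4); T[:3,:3]=s["ee_rot"]; T[:3,3]=s["tcp_pos"]; return T@np.array(m["mount"])
def cloud(name,T,depth,mask):
    m=vision.camera_model(name); v,u=np.nonzero(mask&(depth>0)); 
    n=cv2.undistortPoints(np.stack([u,v],1).astype(float)[:,None],K(m),np.array(m["distortion"]))[:,0]
    d=depth[v,u]; P=np.c_[n*d[:,None],d]; return P@T[:3,:3].T+T[:3,3]
def save(n,im): cv2.imwrite(f"pics/{n}.png",im[:,:,::-1])
E
python3 - <<'E'
from h import *
s=r.sense(); print(s["tcp_pos"],np.round(s["ee_rot"],3).tolist(),s["time_s"],r.nose_length)
ims=[]
for c in ("scene","top"):
    im,d=vision.capture(c); T=ext(c,vision.camera_model(c)); ims.append(im.copy())
    for t in ("lower_centre","upper_centre","upper_top","grey_a","balance","timer"):
        for o in vision.cut_out(c,t):
            P=cloud(c,T,d,o["region"]); 
            if len(P)<5: continue
            print(c,t,round(o["conf"],2),np.round(o["uv"]),np.round(np.median(P,0),3),np.round(np.percentile(P,[2,98],axis=0),3).tolist(), im[o["region"]].mean(0).round())
save("s1",ims[0]);save("t1",ims[1])
E
```

```text
[0.1386402  0.60921087 0.40367258] [[0.975, -0.222, -0.0], [-0.222, -0.975, -0.002], [0.0, 0.002, -1.0]] 0.0 0.1822
scene lower_centre 0.86 [363. 274.] [ 0.602 -0.001  0.033] [[0.566, -0.032, 0.01], [0.647, 0.032, 0.046]] [212. 158. 123.]
scene upper_centre 0.85 [333. 315.] [ 0.421 -0.023  0.034] [[0.392, -0.048, 0.004], [0.459, 0.009, 0.045]] [143.  90.  76.]
scene upper_centre 0.81 [318. 216.] [0.704 0.242 0.033] [[0.685, 0.212, 0.007], [0.735, 0.279, 0.045]] [206. 190.  92.]
scene upper_centre 0.7 [293. 204.] [0.701 0.355 0.032] [[0.678, 0.323, 0.002], [0.735, 0.392, 0.046]] [207. 192.  93.]
scene upper_top 0.83 [318. 214.] [0.703 0.246 0.033] [[0.685, 0.212, 0.002], [0.738, 0.284, 0.045]] [202. 186.  90.]
scene upper_top 0.81 [293. 200.] [0.7   0.357 0.032] [[0.678, 0.324, 0.0], [0.742, 0.399, 0.046]] [201. 185.  89.]
scene upper_top 0.65 [332. 314.] [ 0.421 -0.023  0.033] [[0.392, -0.049, -0.001], [0.458, 0.012, 0.044]] [136.  86.  72.]
scene grey_a 0.84 [197. 223.] [0.445 0.541 0.029] [[0.418, 0.514, 0.003], [0.487, 0.582, 0.038]] [104. 106. 106.]
scene grey_a 0.68 [392. 344.] 
[... 1475 characters left out ...]
 202.  90.]
top upper_top 0.17 [448. 298.] [ 0.448 -0.204  0.031] [[0.412, -0.234, 0.004], [0.484, -0.177, 0.041]] [128. 131. 132.]
top grey_a 0.64 [173. 300.] [0.454 0.544 0.028] [[0.421, 0.514, -0.003], [0.487, 0.58, 0.036]] [123. 125. 127.]
top grey_a 0.57 [448. 299.] [ 0.446 -0.204  0.031] [[0.41, -0.232, 0.015], [0.481, -0.178, 0.041]] [134. 137. 138.]
top balance 0.7 [274. 289.] [0.485 0.265 0.07 ] [[0.365, 0.178, 0.041], [0.597, 0.351, 0.078]] [209. 208. 203.]
top balance 0.54 [447. 299.] [ 0.447 -0.203  0.031] [[0.412, -0.232, 0.007], [0.481, -0.177, 0.041]] [132. 135. 136.]
top timer 0.81 [368. 183.] [0.762 0.013 0.02 ] [[0.73, -0.024, 0.009], [0.794, 0.051, 0.026]] [203. 203. 196.]
```

```bash
python3 - <<'E'
from h import *
im=cv2.imread("pics/s1.png"); cv2.imwrite("pics/s1c.png",cv2.resize(im[170:400,150:450],(780,598)))
for c in ("top","scene"):
    img,d=vision.capture(c); T=ext(c,vision.camera_model(c))
    P=cloud(c,T,d,np.ones(d.shape,bool))
    for n,x,y in (("lower",.61,.003),("upper",.43,-.017)):
        Q=P[(np.hypot(P[:,0]-x,P[:,1]-y)<.065)&(P[:,2]>.018)]
        rc=cv2.minAreaRect((Q[:,:2]*1000).astype(np.float32))
        A=np.c_[Q[:,:2]-[x,y],np.ones(len(Q))]; w=np.ones(len(Q),bool)
        for _ in range(8):
            k=np.linalg.lstsq(A[w],Q[w,2],rcond=None)[0]; w=abs(A@k-Q[:,2])<.004
        print(c,n,rc,"grad dir",np.degrees(np.arctan2(k[1],k[0])),"slope",np.degrees(np.arctan(np.hypot(*k[:2]))),k[2])
    B=P[(P[:,2]>.066)&(P[:,2]<.09)&(P[:,1]>.12)&(P[:,1]<.4)&(P[:,0]>.3)&(P[:,0]<.65)]
    print(c,"bal",cv2.minAreaRect((B[:,:2]*1000).astype(np.float32)),np.median(B[:,2]))
E
```

```text
top lower ((610.4465942382812, 2.2047805786132812), (88.13602447509766, 54.62548065185547), 23.650606155395508) grad dir 22.24183499750673 slope 12.051695793910936 0.0345991176633758
top upper ((429.2727355957031, -18.969558715820312), (49.120140075683594, 71.71647644042969), 63.34064483642578) grad dir 157.83646245888835 slope 11.709608130637909 0.03572861748507532
top bal ((519.8165893554688, 263.2999267578125), (177.72496032714844, 144.51544189453125), 82.71434783935547) 0.07282715928319683
scene lower ((610.1674194335938, 3.5294265747070312), (94.34810638427734, 55.18628692626953), 24.543128967285156) grad dir 16.245003914589212 slope 12.663932789782299 0.03541283612780616
scene upper ((428.8340759277344, -18.708473205566406), (53.868865966796875, 74.40204620361328), 68.93304443359375) grad dir 140.5078367931674 slope 12.059204933953636 0.03629500279739356
scene bal ((520.1181030273438, 265.1683654785156), (184.23353576660156, 152.05416870117188), 83.76728820800781) 0.074109544839286
```

View pics/t1.png

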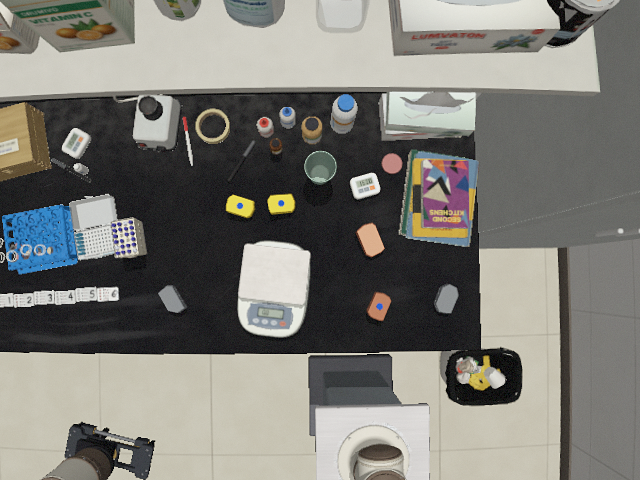

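View pics/s1c.png

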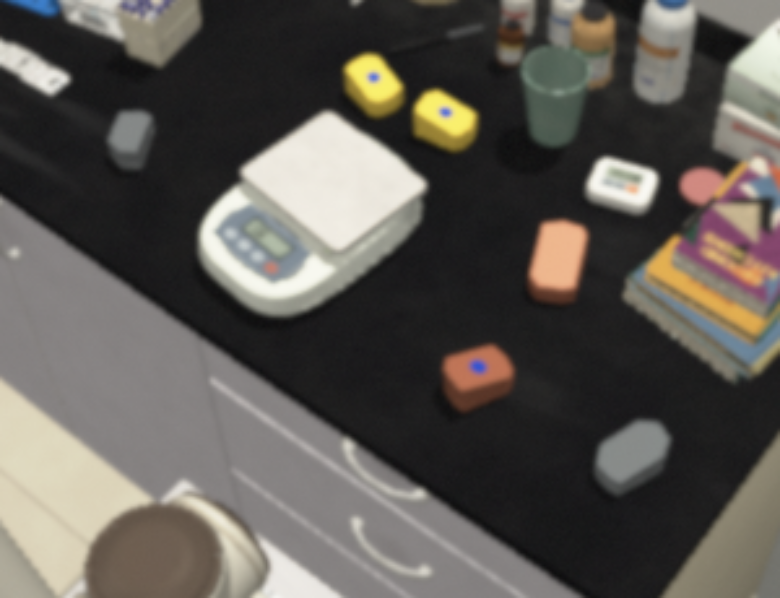

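The scene is clear. The lower half is at about (371,240) in the top view and the dotted red-brown half at (379,306). The pan is at (275,273). The yellow look-alikes are at (240,206) and (281,204), and the grey stones at (173,300) and (447,299).

```bash
cat >> h.py <<'E'
from scipy.spatial.transform import Rotation as Ro
def Rt(yaw,tilt=0):
    # tool down, tool x at yaw; tilt>0: the frame turned so its x rises by tilt (x up the slope)
    a=np.radians(yaw); x=np.array([np.cos(a),np.sin(a),0]); z=np.array([0,0,-1.]); R=np.c_[x,np.cross(z,x),z]
    return Ro.from_rotvec(np.radians(tilt)*R[:,1]).as_matrix()@R if tilt else R
def delta(gp,yaw,tilt=0):
    "gp: grasp point target; prints shift mm + rotvec deg in present tool axes"
    s=r.sense(); R=np.array(s["ee_rot"]); p=np.array(s["tcp_pos"]); R2=Rt(yaw,tilt); p2=np.array(gp)-.164*R2[:,2]
    print(np.round(np.r_[R.T@(p2-p)*1000, Ro.from_matrix(R.T@R2).as_rotvec(degrees=True)],1), "gp now",np.round(p+.164*R[:,2],4),"t",s["time_s"])
E
python3 - <<'E'
from h import *
print(Rt(0,12)[:,0])
delta([.59,.003,.22],23.5)
print(np.round(vision.camera_model("wrist")["mount"],3))
E
```

```text
[0.9781476  0.         0.20791169]
[574.6 491.1  20.8  -0.   -0.  -36.3] gp now [0.1387 0.6094 0.2408] t 0.8
[[-0.    -0.969 -0.248  0.068]
 [ 1.    -0.    -0.     0.   ]
 [ 0.    -0.248  0.969  0.02 ]
 [ 0.     0.     0.     1.   ]]
```

```bash
python3 -m creep '[[1,30,26,1,0,0,-2],[1,60,51,2,0,0,-4],[1,90,77,3,0,0,-6],[1,121,103,4,0,0,-8],[1,151,129,5,0,0,-10],[1,181,155,7,0,0,-12],[1,212,181,8,0,0,-14],[1,242,207,9,0,0,-16]]'
python3 -m creep '[[1,40,12,1,0,0,-2],[1,70,38,2,0,0,-4],[1,100,64,3,0,0,-6],[1,130,90,4,0,0,-8],[1,160,116,5,0,0,-10],[1,190,142,7,0,0,-12],[1,215,165,8,0,0,-14],[1,240,190,9,0,0,-16]]'
python3 - <<'E'
from h import *
delta([.59,.003,.22],23.5)
E
```

```text
time_s: 1.47
tcp_pos: [0.3294, 0.352, 0.3961]
ee_rot: [[0.998, 0.058, 0.0], [0.058, -0.998, 0.001], [0.001, -0.001, -1.0]]
wrist_force: [0.5, 0.6, -0.8]
gripper_width: 1.0
gripper_force: 0.0
time_s: 2.13
tcp_pos: [0.5803, 0.176, 0.3866]
ee_rot: [[0.944, 0.33, 0.0], [0.33, -0.944, 0.0], [0.0, 0.0, -1.0]]
wrist_force: [-0.1, 1.1, 0.5]
gripper_width: 1.0
gripper_force: 0.0
[-47.9 166.6   2.6   0.   -0.   -4.2] gp now [0.5803 0.1761 0.2226] t 2.1333
```

```bash
python3 -m creep '[[1,-5,35,10,0,0,-4.2],[1,-10,70,20,0,0,-4.2],[1,-15,105,30,0,0,-4.2],[1,-22,135,40,0,0,-4.2],[1,-29,160,45,0,0,-4.2],[1,-29,160,45,0,0,-4.2],[1,-29,160,45,0,0,-4.2]]'
cat > w.py <<'E'
from h import *
import sys
def look(n,thing,zlo,zhi=.06,lo=True):
    m=vision.camera_model("wrist"); T=ext("wrist",m); im,d=vision.capture("wrist"); save(n,im)
    P=cloud("wrist",T,d,np.ones(d.shape,bool)); out=[]
    g=np.array(r.sense()["tcp_pos"])+.164*np.array(r.sense()["ee_rot"])[:,2]
    for o in vision.cut_out("wrist",thing):
        Q=cloud("wrist",T,d,o["region"]); 
        if len(Q)<500: continue
        c=np.median(Q,0); Q=P[(np.hypot(*(P[:,:2]-c[:2]).T)<.06)&(P[:,2]>zlo)&(P[:,2]<zhi)]
        H=cv2.convexHull((Q[:,:2]*1e3).astype(np.float32))
        rc=cv2.minAreaRect((Q[:,:2]*1e3).astype(np.float32))
        x,y=c[:2];A=np.c_[Q[:,:2]-[x,y],np.ones(len(Q))]; w=np.ones(len(Q),bool)
        for _ in range(10):
            k=np.linalg.lstsq(A[w],Q[w,2],rcond=None)[0]; w=abs(A@k-Q[:,2])<.003
        yaw=np.degrees(np.arctan2(k[1],k[0]))
        # refine: yaw minimising the width of points across the sawn sides
        C=Q[:,:2]; best=min(((lambda e:(e[1]-e[0],a,e))(np.percentile(C@[-np.sin(np.radians(a)),np.cos(np.radians(a))],[.5,99.5])) for a in np.arange(yaw-15,yaw+15,.25)))
        a=np.radians(best[1]); l=np.percentile(C@[np.cos(a),np.sin(a)],[.5,99.5])
        ctr=np.mean(l)*np.array([np.cos(a),np.sin(a)])+np.mean(best[2])*np.array([-np.sin(a),np.cos(a)])
        print(round(o["conf"],2),o["uv"],"rect",np.round(rc[0],1),np.round(rc[1],1),round(rc[2],1),"uphill",round(yaw,1),"slope",round(np.degrees(np.arctan(np.hypot(*k[:2]))),1),"| yaw",best[1],"ctr",np.round(ctr*1e3,1),"w,l",round(best[0]*1e3,1),np.round((l[1]-l[0])*1e3,1),"zmid",np.round(k[2]+k[:2]@(ctr-c[:2]),4))
E
python3 - <<'E'
from w import *
look("w1","lower_centre",.012)
E
```

```text
time_s: 2.72
tcp_pos: [0.6041, 0.0154, 0.3413]
ee_rot: [[0.919, 0.394, -0.001], [0.394, -0.919, -0.0], [-0.001, -0.0, -1.0]]
wrist_force: [0.2, 0.8, -0.5]
gripper_width: 0.998
gripper_force: 0.0
0.96 [332.7, 221.3] rect [613.2   3. ] [87.9 53.3] 23.1 uphill 22.9 slope 11.9 | yaw 22.168377455551543 ctr [613.4   3.1] w,l 52.4 85.7 zmid 0.0352
```

View pics/w1.png

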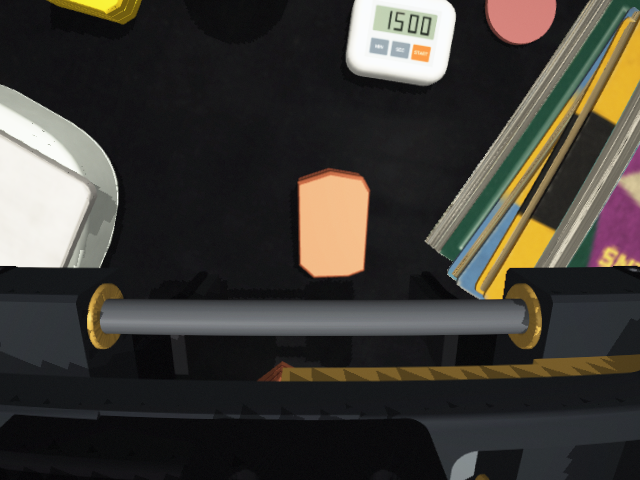

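```bash
python3 - <<'E'
from w import *
delta([.6125,.003,.026],23)
E
```

```text
[ 1.900e+00  1.630e+01  1.521e+02  0.000e+00 -1.000e-01  4.000e-01] gp now [0.6043 0.0172 0.1781] t 2.8167
```

```bash
python3 -m creep '[[1,0,8,20,0,0,0.4],[1,1,12,45,0,0,0.4],[1,2,16,70,0,0,0.4],[1,2,16,90,0,0,0.4],[1,2,16,90,0,0,0.4]]'
python3 - <<'E'
from w import *
delta([.6125,.003,.026],23); vision.capture("wrist"); delta([.6125,.003,.026],23); vision.capture("wrist"); delta([.6125,.003,.026],23)
E
```

```text
time_s: 3.23
tcp_pos: [0.6109, 0.0039, 0.2477]
ee_rot: [[0.92, 0.391, -0.008], [0.391, -0.92, -0.001], [-0.008, -0.002, -1.0]]
wrist_force: [-0.9, 0.6, 0.1]
gripper_width: 0.998
gripper_force: 0.0
[ 1.6  1.6 57.6 -0.1  0.5  0. ] gp now [0.6095 0.0038 0.0837] t 3.2333
[ 0.5  1.3 60.1 -0.   0.2  0.1] gp now [0.6111 0.0039 0.0861] t 3.2833
[-0.4  0.9 62.   0.   0.   0.1] gp now [0.6125 0.004  0.088 ] t 3.3333
```

```bash
python3 -m creep '[[1,0,1,20,0,0,0],[1,0,1,40,0,0,0],[1,0,1,54,0,0,0],[1,0,1,62,0,0,0],[1,0,1,62,0,0,0],[1,0,1,62,0,0,0],[1,0,1,62,0,0,0]]'
python3 -m creep '[[-1,0,0,0,0,0,0],[-1,0,0,0,0,0,0],[-1,0,0,0,0,0,0],[-1,0,0,0,0,0,0],[-1,0,0,0,0,0,0],[-1,0,0,0,0,0,0],[-1,0,0,0,0,0,0],[-1,0,0,0,0,0,0]]'
```

```text
time_s: 3.92
tcp_pos: [0.6134, 0.0024, 0.1916]
ee_rot: [[0.92, 0.391, 0.003], [0.391, -0.92, 0.001], [0.003, 0.001, -1.0]]
wrist_force: [-0.4, 0.6, 0.2]
gripper_width: 1.0
gripper_force: 0.0
time_s: 4.58
tcp_pos: [0.6126, 0.0021, 0.1898]
ee_rot: [[0.921, 0.39, -0.0], [0.39, -0.921, 0.0], [-0.0, -0.0, -1.0]]
wrist_force: [-0.9, 1.5, 1.2]
gripper_width: 0.615
gripper_force: 30.0
```

```bash
python3 -m creep '[[-1,0,0,-4,0,0,0],[-1,0,0,-14,0,0,0],[-1,0,0,-34,0,0,0],[-1,0,0,-58,0,0,0],[-1,0,0,-80,0,0,0],[-1,0,0,-100,0,0,0],[-1,0,0,-120,0,0,0],[-1,0,0,-130,0,0,0]]'
python3 - <<'E'
from w import *
delta([.52,.2645,.16],-7)
E
```

```text
time_s: 5.25
tcp_pos: [0.6128, 0.0018, 0.3228]
ee_rot: [[0.921, 0.391, 0.004], [0.391, -0.921, 0.0], [0.004, 0.001, -1.0]]
wrist_force: [0.8, 0.5, -2.9]
gripper_width: 0.62
gripper_force: 30.0
[ 1.71e+01 -2.78e+02 -1.40e+00  0.00e+00 -2.00e-01  3.00e+01] gp now [0.6134 0.0019 0.1588] t 5.25
```

```bash
python3 -m creep '[[-1,1,-12,0,0,0,2],[-1,2,-30,0,0,0,4],[-1,4,-55,0,0,0,7],[-1,5,-80,0,0,0,10],[-1,6,-105,0,0,0,13],[-1,8,-130,0,0,0,16],[-1,10,-155,0,0,0,19],[-1,11,-180,0,0,0,22]]'
python3 -m creep '[[-1,-4,-22,0,0,0,2],[-1,-10,-43,0,0,0,4],[-1,-20,-64,0,0,0,6],[-1,-27,-80,0,0,0,7],[-1,-31,-90,0,0,0,8],[-1,-31,-90,0,0,0,8],[-1,-31,-90,0,0,0,8],[-1,-31,-90,0,0,0,8]]'
python3 - <<'E'
from w import *
delta([.52,.2645,.1],-7)
s=r.sense(); print(s["wrist_force"],s["gripper_width"])
m=vision.camera_model("top"); T=ext("top",m); im,d=vision.capture("top")
P=cloud("top",T,d,np.ones(d.shape,bool)); B=P[(P[:,2]>.066)&(P[:,2]<.085)&(P[:,1]>.12)&(P[:,1]<.4)&(P[:,0]>.3)&(P[:,0]<.65)]
print(cv2.minAreaRect((B[:,:2]*1000).astype(np.float32)))
E
```

```text
time_s: 5.92
tcp_pos: [0.5517, 0.1729, 0.3192]
ee_rot: [[1.0, 0.014, -0.001], [0.014, -1.0, -0.0], [-0.001, 0.0, -1.0]]
wrist_force: [0.4, -0.2, -3.7]
gripper_width: 0.616
gripper_force: 30.0
time_s: 6.58
tcp_pos: [0.5199, 0.261, 0.3194]
ee_rot: [[0.992, -0.122, -0.001], [-0.122, -0.992, -0.001], [-0.001, 0.001, -1.0]]
wrist_force: [0.3, -0.8, -4.3]
gripper_width: 0.618
gripper_force: 30.0
[-0.3 -3.6 55.4  0.   0.  -0. ] gp now [0.5197 0.2608 0.1554] t 6.5833
[ 0.32861535 -0.8267772  -4.26700048] 0.618012803336687
((520.3634033203125, 262.748046875), (176.9836883544922, 145.69525146484375), 82.87197875976562)
```

```bash
python3 -m creep '[[-1,0,-1,10,0,0,0],[-1,0,-2,22,0,0,0],[-1,0,-3,34,0,0,0],[-1,0,-3,44,0,0,0],[-1,0,-3,49,0,0,0],[-1,0,-3,51,0,0,0],[-1,0,-3,52,0,0,0],[-1,0,-3,52,0,0,0]]'
python3 -m creep '[[-1,0,0,0.7,0,0,0],[-1,0,0,1.2,0,0,0],[-1,0,0,1.7,0,0,0],[-1,0,0,2.2,0,0,0],[-1,0,0,2.2,0,0,0],[-1,0,0,2.2,0,0,0]]'
python3 - <<'E'
from w import *
delta([.52,.264,.1],-7)
E
```

```text
time_s: 7.3
tcp_pos: [0.5205, 0.2644, 0.2679]
ee_rot: [[0.992, -0.122, 0.0], [-0.122, -0.992, 0.0], [0.0, -0.0, -1.0]]
wrist_force: [-0.1, 0.1, -4.2]
gripper_width: 0.619
gripper_force: 30.0
time_s: 7.8
tcp_pos: [0.5203, 0.2644, 0.2656]
ee_rot: [[0.993, -0.122, 0.0], [-0.122, -0.993, 0.0], [0.0, -0.0, -1.0]]
wrist_force: [0.9, 0.0, -3.6]
gripper_width: 0.619
gripper_force: 30.0
[-0.2  0.5  1.6 -0.  -0.  -0. ] gp now [0.5203 0.2645 0.1016] t 7.8
```

```bash
python3 -m creep '[[-1,0,0,0.5,0,0,0],[-1,0,0,1,0,0,0],[-1,0,0,1.4,0,0,0],[-1,0,0,1.8,0,0,0],[-1,0,0,1.8,0,0,0]]'
```

```text
time_s: 8.22
tcp_pos: [0.5203, 0.2645, 0.2637]
ee_rot: [[0.993, -0.122, -0.0], [-0.122, -0.993, -0.0], [0.0, 0.0, -1.0]]
wrist_force: [-0.2, 0.2, -3.3]
gripper_width: 0.619
gripper_force: 30.0
```

```bash
python3 -m creep '[[-1,0,0,0.4,0,0,0],[-1,0,0,0.8,0,0,0],[-1,0,0,0.8,0,0,0]]';python3 -m creep '[[-1,0,0,0.4,0,0,0],[-1,0,0,0.8,0,0,0],[-1,0,0,0.8,0,0,0]]'
```

```text
time_s: 8.47
tcp_pos: [0.5203, 0.2644, 0.2636]
ee_rot: [[0.993, -0.122, 0.0], [-0.122, -0.993, 0.0], [0.0, -0.0, -1.0]]
wrist_force: [-1.5, -1.0, 2.3]
gripper_width: 0.616
gripper_force: 30.0
time_s: 8.72
tcp_pos: [0.5203, 0.2644, 0.2636]
ee_rot: [[0.993, -0.122, 0.001], [-0.122, -0.993, 0.0], [0.001, -0.0, -1.0]]
wrist_force: [-4.1, -1.4, 6.7]
gripper_width: 0.62
gripper_force: 30.0
```

```bash
python3 -m creep '[[-1,0,0,-1,0,0,0],[0.4,0,0,-1,0,0,0],[0.7,0,0,-1,0,0,0],[1,0,0,-1,0,0,0],[1,0,0,-1,0,0,0],[1,0,0,-1,0,0,0],[1,0,0,-1,0,0,0],[1,0,0,-1,0,0,0]]'
python3 -m creep '[[1,0,0,-10,0,0,0],[1,0,0,-30,0,0,0],[1,0,0,-55,0,0,0],[1,0,0,-80,0,0,0],[1,0,0,-90,0,0,0],[1,0,0,-90,0,0,0],[1,0,0,-90,0,0,0]]'
python3 - <<'E'
from w import *
look("w2","lower_centre",.086,.13)
delta([.43,-.018,.18],-25)
E
```

```text
time_s: 9.38
tcp_pos: [0.5204, 0.2645, 0.2631]
ee_rot: [[0.993, -0.122, 0.0], [-0.122, -0.993, 0.0], [0.0, -0.0, -1.0]]
wrist_force: [-0.0, 0.1, -0.7]
gripper_width: 0.981
gripper_force: 0.0
time_s: 9.97
tcp_pos: [0.52, 0.2643, 0.3533]
ee_rot: [[0.992, -0.123, 0.0], [-0.123, -0.992, 0.001], [-0.0, -0.001, -1.0]]
wrist_force: [-0.4, -0.7, -0.7]
gripper_width: 0.998
gripper_force: 0.0
0.79 [314.2, 237.4] rect [526.8 263.2] [53.6 79. ] 83.1 uphill -6.9 slope 11.7 | yaw -6.3937818449756065 ctr [526.9 263.3] w,l 52.6 76.8 zmid 0.1102
[-5.45e+01  2.91e+02  8.30e+00  1.00e-01  1.00e-01  1.80e+01] gp now [0.5194 0.2639 0.1876] t 10.0667
```

View pics/w2.png

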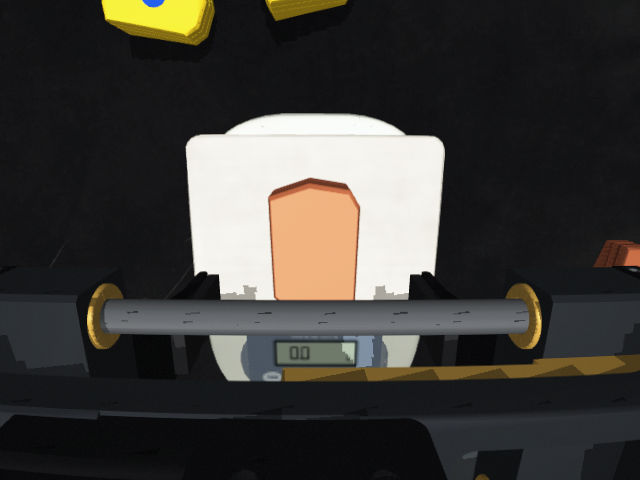

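```bash
python3 -m creep '[[1,-6,30,-5,0,0,2],[1,-13,65,-5,0,0,5],[1,-20,100,0,0,0,7],[1,-28,135,3,0,0,9],[1,-35,170,3,0,0,11],[1,-42,205,3,0,0,13],[1,-49,240,3,0,0,15],[1,-60,270,3,0,0,17]]'
python3 -m creep '[[1,-6,20,3,0,0,1],[1,-8,20,5,0,0,1],[1,-8,20,5,0,0,1],[1,-8,20,5,0,0,1]]'
python3 - <<'E'
from w import *
look("w3","upper_centre",.012)
delta([.43,-.018,.09],-25)
c="top"; img,d=vision.capture(c); T=ext(c,vision.camera_model(c)); P=cloud(c,T,d,np.ones(d.shape,bool))
Q=P[(np.hypot(P[:,0]-.52,P[:,1]-.264)<.075)&(P[:,2]>.09)]
print(cv2.minAreaRect((Q[:,:2]*1000).astype(np.float32)))
E
```

```text
time_s: 10.73
tcp_pos: [0.4267, 0.002, 0.3487]
ee_rot: [[0.913, -0.409, -0.003], [-0.409, -0.913, -0.001], [-0.002, 0.002, -1.0]]
wrist_force: [1.1, -0.4, 0.4]
gripper_width: 0.996
gripper_force: 0.0
time_s: 11.07
tcp_pos: [0.4125, -0.011, 0.3446]
ee_rot: [[0.906, -0.423, -0.001], [-0.423, -0.906, -0.001], [-0.001, 0.001, -1.0]]
wrist_force: [0.3, 0.1, 1.0]
gripper_width: 0.998
gripper_force: 0.0
0.98 [310.7, 204.1] rect [432.1 -18.1] [47.3 72.8] 64.0 uphill 154.1 slope 12.1 | yaw 154.89619736526134 ctr [432.1 -18.1] w,l 46.4 69.8 zmid 0.0361
[18.6 -0.4 90.9  0.   0.   0. ] gp now [ 0.4129 -0.0105  0.1809] t 11.1667
((518.881103515625, 263.2198486328125), (54.104923248291016, 88.78146362304688), 83.04280853271484)
```

View pics/w3.png

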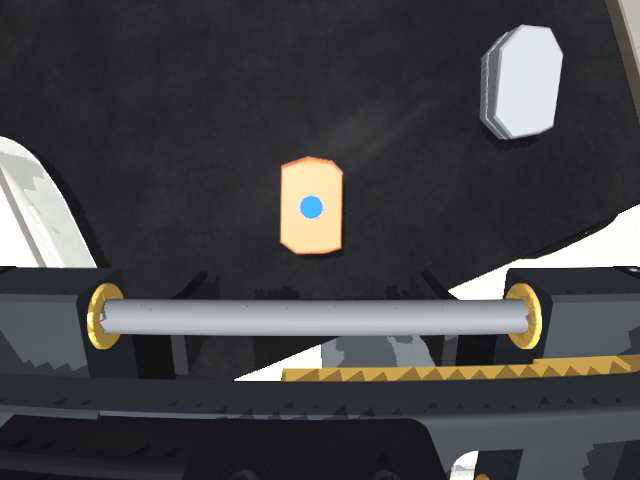

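The lower half stands mid-pan and was released. The dotted half is at (311,205) and squarely aligned with the gripper.

```bash
python3 -m creep '[[1,6,-1,20,0,0,0.5],[1,13,-1,40,0,0,0.5],[1,20,-1,65,0,0,0.5],[1,20,-1,85,0,0,0.5],[1,20,-1,90,0,0,0.5],[1,20,-1,90,0,0,0.5],[1,20,-1,90,0,0,0.5]]'
python3 - <<'E'
from w import *
delta([.4321,-.0181,.026],-25.6)
E
```

```text
time_s: 11.8
tcp_pos: [0.4314, -0.0183, 0.2556]
ee_rot: [[0.903, -0.43, 0.0], [-0.43, -0.903, -0.0], [0.0, 0.0, -1.0]]
wrist_force: [-0.7, 0.2, -0.2]
gripper_width: 0.997
gripper_force: 0.0
[ 0.5 -0.4 65.6  0.  -0.   0.1] gp now [ 0.4315 -0.0183  0.0916] t 11.8
```

```bash
python3 -m creep '[[1,0.5,0,20,0,0,0],[1,0.5,0,40,0,0,0],[1,0.5,0,56,0,0,0],[1,0.5,0,64,0,0,0],[1,0.5,0,65,0,0,0],[1,0.5,0,65,0,0,0],[1,0.5,0,65,0,0,0]]'
python3 -m creep '[[-1,0,0,0,0,0,0],[-1,0,0,0,0,0,0],[-1,0,0,0,0,0,0],[-1,0,0,0,0,0,0],[-1,0,0,0,0,0,0],[-1,0,0,0,0,0,0],[-1,0,0,0,0,0,0],[-1,0,0,0,0,0,0]]'
python3 -m creep '[[-1,0,0,-4,0,0,0],[-1,0,0,-14,0,0,0],[-1,0,0,-34,0,0,0],[-1,0,0,-60,0,0,0],[-1,0,0,-90,0,0,0],[-1,0,0,-120,0,0,0],[-1,0,0,-145,0,0,0],[-1,0,0,-160,0,0,0]]'
```

```text
time_s: 12.38
tcp_pos: [0.4319, -0.0187, 0.1913]
ee_rot: [[0.903, -0.43, 0.003], [-0.43, -0.903, 0.001], [0.002, -0.002, -1.0]]
wrist_force: [-0.1, 0.1, -0.6]
gripper_width: 1.001
gripper_force: 0.0
time_s: 13.05
tcp_pos: [0.4315, -0.0189, 0.1902]
ee_rot: [[0.902, -0.431, 0.0], [-0.431, -0.902, 0.0], [0.0, -0.0, -1.0]]
wrist_force: [-0.3, 1.4, 0.6]
gripper_width: 0.547
gripper_force: 30.0
time_s: 13.72
tcp_pos: [0.4311, -0.0191, 0.3528]
ee_rot: [[0.902, -0.431, 0.003], [-0.431, -0.902, 0.001], [0.003, -0.002, -1.0]]
wrist_force: [0.8, -0.3, -3.5]
gripper_width: 0.551
gripper_force: 30.0
```

```bash
python3 - <<'E'
from w import *
n=-Rt(-7,12)[:,2]; print(n); m=np.array([.5217,.2641,.109]); print("seat gp",m+.0262*n); delta(m+.0762*n,-7,12)
E
```

```text
[-0.20636195  0.02533806  0.9781476 ]
seat gp [0.51629332 0.26476386 0.13462747]
[ -87.6 -278.8    9.3    1.8   11.7  -18.5] gp now [ 0.4316 -0.019   0.1888] t 13.7167
```

```bash
python3 -m creep '[[-1,-3,-10,-8,0,0,-1],[-1,-8,-28,-8,0.1,1,-2],[-1,-14,-50,-6,0.3,2,-4],[-1,-21,-74,-4,0.5,3,-6],[-1,-29,-99,-2,0.7,4,-8],[-1,-37,-124,0,0.8,5,-10],[-1,-45,-149,0,1,6,-11],[-1,-53,-174,0,1.1,7,-12]]'
python3 - <<'E'
from w import *
n=-Rt(-7,12)[:,2]; m=np.array([.5217,.2641,.109]); delta(m+.0762*n,-7,12)
E
```

```text
time_s: 14.38
tcp_pos: [0.4577, 0.1622, 0.3488]
ee_rot: [[0.965, -0.232, 0.119], [-0.231, -0.973, -0.024], [0.121, -0.004, -0.993]]
wrist_force: [1.0, -0.4, -2.9]
gripper_width: 0.548
gripper_force: 30.0
[ -11.6 -108.4    3.9    0.8    5.    -6.4] gp now [0.4771 0.1582 0.186 ] t 14.3833
```

```bash
python3 -m creep '[[-1,-3,-24,0,0.1,1,-1],[-1,-5,-48,0,0.3,2,-2.5],[-1,-8,-70,1,0.5,3,-4],[-1,-10,-90,2,0.7,4,-5.5],[-1,-11.6,-103,3,0.8,5,-6.4],[-1,-11.6,-108,4,0.8,5,-6.4],[-1,-11.6,-108,4,0.8,5,-6.4],[-1,-11.6,-108,4,0.8,5,-6.4]]'
python3 -m creep '[[-1,0,0,0,0,0,0],[-1,0,0,0,0,0,0]]'
python3 - <<'E'
from w import *
n=-Rt(-7,12)[:,2]; m=np.array([.5217,.2641,.109]); delta(m+.0262*n,-7,12)
im,d=vision.capture("scene"); cv2.imwrite("pics/s2.png",cv2.resize(im[180:330,200:400,::-1],(800,600)))
c="top"; img,d=vision.capture(c); T=ext(c,vision.camera_model(c)); P=cloud(c,T,d,np.ones(d.shape,bool))
E
```

```text
time_s: 15.05
tcp_pos: [0.4724, 0.2681, 0.3444]
ee_rot: [[0.971, -0.123, 0.205], [-0.12, -0.992, -0.026], [0.207, 0.001, -0.978]]
wrist_force: [0.4, -0.6, -3.2]
gripper_width: 0.55
gripper_force: 30.0
time_s: 15.22
tcp_pos: [0.4728, 0.2676, 0.3454]
ee_rot: [[0.97, -0.124, 0.207], [-0.121, -0.992, -0.025], [0.209, -0.001, -0.978]]
wrist_force: [-1.0, 0.5, -2.1]
gripper_width: 0.549
gripper_force: 30.0
[-1.3 -2.4 51.2 -0.  -0.1 -0.1] gp now [0.5068 0.2636 0.185 ] t 15.2167
```

View pics/s2.png

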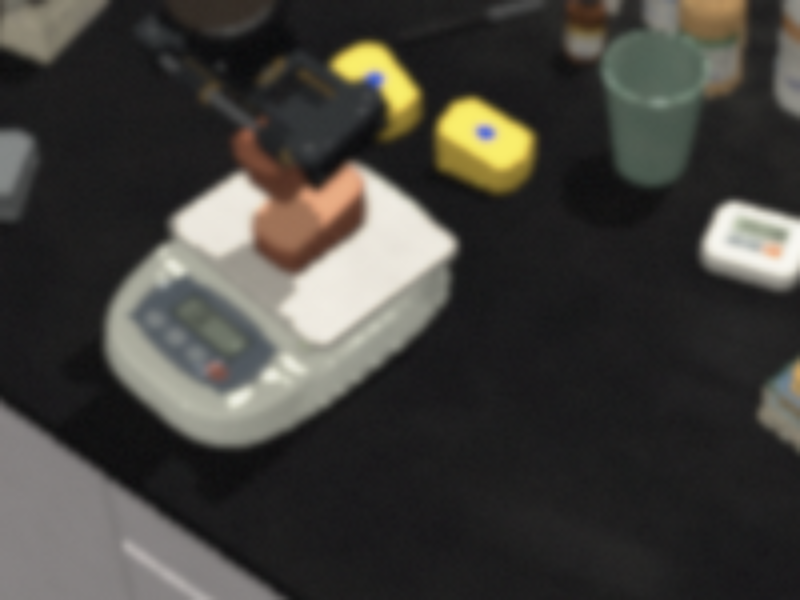

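The held half is tilted and parallel above the lower one, near (270,160) over (310,215).

```bash
python3 -m creep '[[-1,-0.5,-1,8,0,0,0],[-1,-1,-2,18,0,0,0],[-1,-1.3,-2.2,28,0,0,0],[-1,-1.3,-2.2,37,0,0,0],[-1,-1.3,-2.2,43,0,0,0],[-1,-1.3,-2.2,46,0,0,0],[-1,-1.3,-2.2,46,0,0,0],[-1,-1.3,-2.2,46,0,0,0]]'
python3 - <<'E'
from w import *
n=-Rt(-7,12)[:,2]; m=np.array([.5217,.2641,.109]); delta(m+.0262*n,-7,12)
E
```

```text
time_s: 15.98
tcp_pos: [0.4817, 0.2698, 0.3]
ee_rot: [[0.97, -0.122, 0.208], [-0.12, -0.992, -0.025], [0.21, -0.001, -0.978]]
wrist_force: [-0.4, 0.3, -3.3]
gripper_width: 0.548
gripper_force: 30.0
[-0.2  0.8  5.1 -0.1 -0.1 -0. ] gp now [0.5158 0.2658 0.1397] t 15.9833
```

```bash
python3 -m creep '[[-1,0,0.6,0.7,0,0,0],[-1,0,0.6,1.4,0,0,0],[-1,0,0.6,2.1,0,0,0],[-1,0,0.6,2.8,0,0,0],[-1,0,0.6,3.5,0,0,0],[-1,0,0.6,3.5,0,0,0]]'
python3 -m creep '[[-1,0,0,0.4,0,0,0],[-1,0,0,0.8,0,0,0],[-1,0,0,0.8,0,0,0]]'
python3 -m creep '[[-1,0,0,0.4,0,0,0],[-1,0,0,0.8,0,0,0],[-1,0,0,0.8,0,0,0]]'
```

```text
time_s: 16.48
tcp_pos: [0.4821, 0.269, 0.2967]
ee_rot: [[0.97, -0.123, 0.208], [-0.12, -0.992, -0.024], [0.209, -0.001, -0.978]]
wrist_force: [-0.5, -0.1, -3.2]
gripper_width: 0.548
gripper_force: 30.0
time_s: 16.73
tcp_pos: [0.4823, 0.269, 0.2959]
ee_rot: [[0.97, -0.123, 0.208], [-0.12, -0.992, -0.024], [0.209, -0.001, -0.978]]
wrist_force: [0.3, 0.8, -2.6]
gripper_width: 0.545
gripper_force: 30.0
time_s: 16.98
tcp_pos: [0.4825, 0.269, 0.2951]
ee_rot: [[0.97, -0.123, 0.208], [-0.12, -0.992, -0.024], [0.209, -0.001, -0.978]]
wrist_force: [1.0, 0.4, -3.0]
gripper_width: 0.551
gripper_force: 30.0
```

```bash
python3 -m creep '[[-1,0,0,0.3,0,0,0],[-1,0,0,0.6,0,0,0],[-1,0,0,0.6,0,0,0]]'
python3 -m creep '[[-1,0,0,0.3,0,0,0],[-1,0,0,0.6,0,0,0],[-1,0,0,0.6,0,0,0]]'
```

```text
time_s: 17.23
tcp_pos: [0.4825, 0.269, 0.2949]
ee_rot: [[0.97, -0.123, 0.208], [-0.12, -0.992, -0.024], [0.21, -0.001, -0.978]]
wrist_force: [-1.7, 0.7, 0.6]
gripper_width: 0.542
gripper_force: 30.0
time_s: 17.48
tcp_pos: [0.4825, 0.269, 0.2949]
ee_rot: [[0.97, -0.122, 0.209], [-0.12, -0.992, -0.024], [0.21, -0.001, -0.978]]
wrist_force: [-5.7, 0.0, 5.5]
gripper_width: 0.552
gripper_force: 30.0
```

```bash
python3 - <<'E'
from w import *
n=-Rt(-7,12)[:,2]; m=np.array([.5217,.2641,.109]); delta(m+.0262*n,-7,12)
E
```

```text
[-0.   0.1 -0.1 -0.1 -0.1 -0.1] gp now [0.5167 0.265  0.1346] t 17.4833
```

```bash
python3 -m creep '[[-1,0,0,-0.7,0,0,0],[-1,0,0,-0.7,0,0,0],[0.3,0,0,-0.7,0,0,0],[0.5,0,0,-0.7,0,0,0],[0.8,0,0,-0.7,0,0,0],[1,0,0,-0.7,0,0,0],[1,0,0,-0.7,0,0,0],[1,0,0,-0.7,0,0,0]]'
python3 -m creep '[[1,0,0,-1,0,0,0],[1,0,0,-6,0,0,0],[1,0,0,-18,0,0,0],[1,0,0,-35,0,0,0],[1,0,0,-60,0,0,0],[1,0,0,-85,0,0,0],[1,0,0,-100,0,0,0],[1,0,0,-110,0,0,0]]'
python3 -m creep '[[1,0,25,-10,0,0,0],[1,0,55,-20,0,0,0],[1,0,90,-25,0,0,0],[1,0,125,-25,0,0,0],[1,0,160,-25,0,0,0],[1,0,180,-25,0,0,0],[1,0,190,-25,0,0,0],[1,0,190,-25,0,0,0]]'
python3 - <<'E'
from w import *
im,d=vision.capture("scene"); cv2.imwrite("pics/s3.png",cv2.resize(im[180:330,200:400,::-1],(800,600)))
c="top"; im,d=vision.capture(c); save("t3",im); T=ext(c,vision.camera_model(c)); P=cloud(c,T,d,np.ones(d.shape,bool))
S=P[(np.hypot(P[:,0]-.52,P[:,1]-.264)<.075)&(P[:,2]>.088)&(P[:,2]<.18)]
U=S[S[:,2]>.138]; print("upper",cv2.minAreaRect((U[:,:2]*1e3).astype(np.float32)),np.median(U[:,2]),np.linalg.lstsq(np.c_[U[:,:2],np.ones(len(U))],U[:,2],rcond=None)[0])
print("all",cv2.minAreaRect((S[:,:2]*1e3).astype(np.float32)))
E
```

```text
time_s: 18.15
tcp_pos: [0.4827, 0.269, 0.2947]
ee_rot: [[0.97, -0.123, 0.208], [-0.12, -0.992, -0.024], [0.21, -0.002, -0.978]]
wrist_force: [0.2, -0.2, -0.1]
gripper_width: 0.911
gripper_force: 0.0
time_s: 18.82
tcp_pos: [0.4594, 0.2718, 0.405]
ee_rot: [[0.97, -0.122, 0.211], [-0.12, -0.993, -0.021], [0.212, -0.005, -0.977]]
wrist_force: [0.0, 0.0, 0.3]
gripper_width: 1.004
gripper_force: 0.0
time_s: 19.48
tcp_pos: [0.4307, 0.0821, 0.4265]
ee_rot: [[0.97, -0.125, 0.208], [-0.123, -0.992, -0.025], [0.209, -0.002, -0.978]]
wrist_force: [-0.0, 0.5, 0.1]
gripper_width: 1.0
gripper_force: 0.0
upper ((513.2341918945312, 264.2813720703125), (48.170631408691406, 73.98751068115234), 82.39678955078125) 0.1435034534275531 [-0.00427361  0.00410584  0.14460011]
all ((520.00341796875, 262.3070373535156), (54.314998626708984, 86.52735137939453), 86.0293197631836)
```

View pics/s3.png

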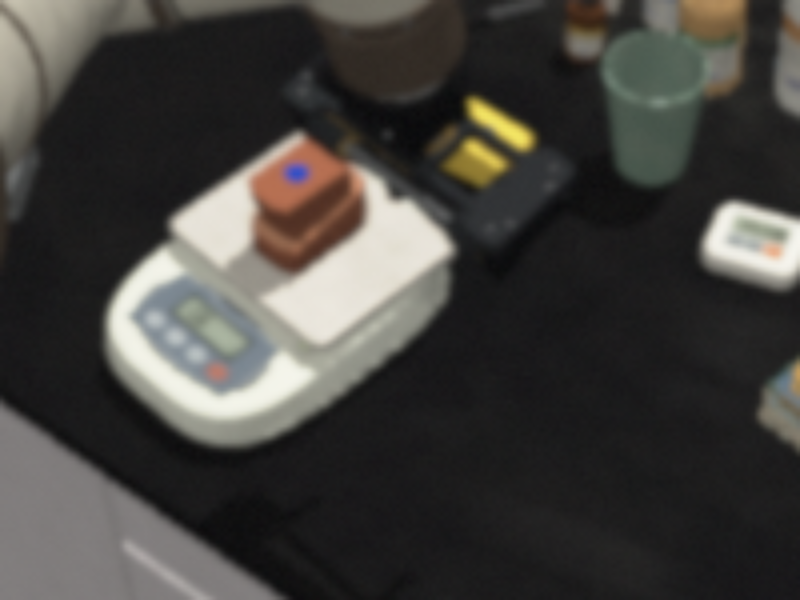

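The stack stands alone with its top level (slope under 0.5°) and its sides lined up, the dot at (297,173). The gripper is clear of it.

```bash
python3 -c "
from station import r
print(r.finish_job())"
```

```text
the job is handed in; nothing more can be done
None
```

The job is handed in at about 19.6 s: the lower half sits mid-pan and the dotted half rests on its break with its top level and sawn sides lined up, and I moved none of the other stones or the timer.

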